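Level the collar balance

TASK

Level the two-pan balance: move the spacer that shares a pan with the tall collar across to a free post on the other pan, seated fully down, so that all three spacers are weighed against the tall one. Then, leaving the collars so, nudge the brass poise along the beam with the fingertips, not squeezing it, until the balance sits level and still with nothing touching it. The balance is delicate, so never load it with more than 20 N, and leave the other things on the bench alone.

Things in the scene. Friction and masses are not known exactly. Their poses are not given: they have to be found in the camera images.
- balance: fixed two-pan balance, base plate 240 x 400 mm; origin on the bench under the beam's pivot, x away from the robot along the rows of posts, y along the beam to the left (+y) pan. Pivot 105 mm above the bench, pans 160 mm either side. By each pan's far end a fixed arm carries a white tab, its top flush with the pan plate's top when level. Delicate: 20 N on it is the limit
- pan_left_top (a point): centre of the left (+y) pan's top face: steel plate 230 x 90 mm, 6 mm thick, 130 mm above the bench when level; stays upright and only rises or sinks (10 mm each way), opposite to the other pan. Along its x axis stand three upright posts about 75 mm apart: near, mid, far; the mid one in a slot. A press of about 2 to 5 N makes the lighter pan sink to its stop
- pan_right_top (a point): centre of the right (-y) pan's top face: steel plate 230 x 90 mm, 6 mm thick, 130 mm above the bench when level; stays upright and only rises or sinks (10 mm each way), opposite to the other pan. Along its x axis stand three upright posts about 75 mm apart: near, mid, far; the mid one in a slot. A press of about 2 to 5 N makes the lighter pan sink to its stop
- beam (a joint): tilt of the beam in rad: 0 level, positive with the left (+y) pan up, stops at +-0.06; a pan shifts by 160 mm x tilt. Damped, settles in about 2 s; a weak spring (0.8 N m/rad) makes tilt proportional to imbalance. A side push on the poise tilts the beam too, so it reads true only with nothing touching the balance
- poise (a joint): position in m of the brass poise (sliding trim weight, 350 g) along the beam, 0 at the pivot, positive towards the left pan, end stops at +-0.055; slides with about 2.5 N of friction and stays where it is left
- poise_fin (a point): middle of the top edge of the poise's upright fin, 153 mm above the bench when level. The fin is 12 mm thick along the beam (the balance's y), 26 mm wide across it, and rises 32 mm above the poise's block, which is 36 mm long along the beam
- hub: tallest plain steel collar: outside diameter 50 mm, bore 24 mm, 60 mm high, about 0.7 to 0.8 kg, a little heavier than the three spacers together by an unknown amount; origin at the centre of its underside, z up
- spacer16: plain steel collar 16 mm high: outside diameter 50 mm, bore 24 mm, about 185 g; origin at the centre of its underside, z up
- spacer20: plain steel collar 20 mm high: outside diameter 50 mm, bore 24 mm, about 231 g; origin at the centre of its underside, z up
- spacer24: plain steel collar 24 mm high: outside diameter 50 mm, bore 24 mm, about 277 g; origin at the centre of its underside, z up
- left_near (a point): seat of the near post of the left (+y) pan: centre of the flat top of the boss (diameter 34 mm, 8 mm high) on which a collar's underside rests. The post, diameter 16 mm (a loose fit in a collar's bore), rises 30 mm above it. x along the row to the far posts, z up. Moves with the pan
- left_mid (a point): middle of the slot of the left (+y) pan's mid post, at the height where a collar's underside rests. The post (diameter 22 mm, a close fit, 1 mm chamfer, 30 mm tall on an 8 mm boss) is clamped by hand anywhere in the slot: it stands up to 8 mm off this point along x, either way, not measured, to be seen or felt. x towards the far post, z up. Moves with the pan
- left_far (a point): seat of the far post of the left (+y) pan: centre of the flat top of the boss (diameter 34 mm, 8 mm high) on which a collar's underside rests. The post, diameter 16 mm (a loose fit in a collar's bore), rises 30 mm above it. x along the row to the far posts, z up. Moves with the pan
- right_near (a point): seat of the near post of the right (-y) pan: centre of the flat top of the boss (diameter 34 mm, 8 mm high) on which a collar's underside rests. The post, diameter 16 mm (a loose fit in a collar's bore), rises 30 mm above it. x along the row to the far posts, z up. Moves with the pan
- right_mid (a point): middle of the slot of the right (-y) pan's mid post, at the height where a collar's underside rests. The post (diameter 22 mm, a close fit, 1 mm chamfer, 30 mm tall on an 8 mm boss) is clamped by hand anywhere in the slot: it stands up to 8 mm off this point along x, either way, not measured, to be seen or felt. x towards the far post, z up. Moves with the pan
- right_far (a point): seat of the far post of the right (-y) pan: centre of the flat top of the boss (diameter 34 mm, 8 mm high) on which a collar's underside rests. The post, diameter 16 mm (a loose fit in a collar's bore), rises 30 mm above it. x along the row to the far posts, z up. Moves with the pan
- hammer: bystander: hammer lying on the bench; leave alone
- tube: bystander: square steel tube offcut 50 x 50 x 120 mm; leave alone
- crate: bystander: closed welded steel box 100 x 130 x 120 mm with a bow handle on top; leave alone
Not all that is in view belongs to the job. What is shaped like the spacer16 but black or green is not meant.

How it is judged:
On the way, in this order (a step that is already met when the one before it is completed fails the run):
1. the tall collar is alone on its pan and all three spacers are seated on the other, let go (((z of hub in the frame of left_mid between -0.003 and 0.003 m and y of hub in the frame of left_mid between -0.006 and 0.006 m and angle between each of hub, spacer16, spacer20, spacer24's own z axis and vertical below 0.06 rad and z of spacer16 in the frame of right_mid between -0.003 and 0.003 m and y of spacer16 in the frame of right_mid between -0.006 and 0.006 m and z of spacer20 in the frame of right_mid between -0.003 and 0.003 m and y of spacer20 in the frame of right_mid between -0.006 and 0.006 m and z of spacer24 in the frame of right_mid between -0.003 and 0.003 m and y of spacer24 in the frame of right_mid between -0.006 and 0.006 m) or (z of hub in the frame of right_mid between -0.003 and 0.003 m and y of hub in the frame of right_mid between -0.006 and 0.006 m and angle between each of hub, spacer16, spacer20, spacer24's own z axis and vertical below 0.06 rad and z of spacer16 in the frame of left_mid between -0.003 and 0.003 m and y of spacer16 in the frame of left_mid between -0.006 and 0.006 m and z of spacer20 in the frame of left_mid between -0.003 and 0.003 m and y of spacer20 in the frame of left_mid between -0.006 and 0.006 m and z of spacer24 in the frame of left_mid between -0.003 and 0.003 m and y of spacer24 in the frame of left_mid between -0.006 and 0.006 m)) and contact force between the fingers and spacer16 below 0.1 N and contact force between the fingers and spacer20 below 0.1 N and contact force between the fingers and spacer24 below 0.1 N and contact force between the fingers and hub below 0.1 N and contact force between the fingers and balance below 0.1 N), for 0.2 s.
2. the balance sits level with the fingers off it (value of joint beam between -0.022 and 0.022 rad and contact force between the fingers and spacer16 below 0.1 N and contact force between the fingers and spacer20 below 0.1 N and contact force between the fingers and spacer24 below 0.1 N and contact force between the fingers and hub below 0.1 N and contact force between the fingers and balance below 0.1 N), for 0.3 s.
At the end, for the whole second after the job is handed in: the tall collar is seated on one pan and all three spacers on posts of the other (undersides within 3 mm of their seats, upright), the beam is level within 0.022 rad (each pan within about 3.5 mm of its tab) and still, and the fingers touch none of it (all of step 2 and ((z of hub in the frame of left_mid between -0.003 and 0.003 m and y of hub in the frame of left_mid between -0.006 and 0.006 m and angle between each of hub, spacer16, spacer20, spacer24's own z axis and vertical below 0.06 rad and z of spacer16 in the frame of right_mid between -0.003 and 0.003 m and y of spacer16 in the frame of right_mid between -0.006 and 0.006 m and z of spacer20 in the frame of right_mid between -0.003 and 0.003 m and y of spacer20 in the frame of right_mid between -0.006 and 0.006 m and z of spacer24 in the frame of right_mid between -0.003 and 0.003 m and y of spacer24 in the frame of right_mid between -0.006 and 0.006 m) or (z of hub in the frame of right_mid between -0.003 and 0.003 m and y of hub in the frame of right_mid between -0.006 and 0.006 m and angle between each of hub, spacer16, spacer20, spacer24's own z axis and vertical below 0.06 rad and z of spacer16 in the frame of left_mid between -0.003 and 0.003 m and y of spacer16 in the frame of left_mid between -0.006 and 0.006 m and z of spacer20 in the frame of left_mid between -0.003 and 0.003 m and y of spacer20 in the frame of left_mid between -0.006 and 0.006 m and z of spacer24 in the frame of left_mid between -0.003 and 0.003 m and y of spacer24 in the frame of left_mid between -0.006 and 0.006 m)) and velocity of joint beam between -0.03 and 0.03 rad/s).
It fails at once if the balance is pushed by the robot with more than 20 N (contact force between the fingers and balance above 20 N).
It fails at once if a spacer is pressed on the balance with more than 20 N (contact force between any of spacer16, spacer20, spacer24 and balance above 20 N).
It fails at once if the hammer, tube or crate is moved more than 20 mm (distance of any of hammer, tube, crate from where it was at the start of the episode above 0.02 m).
It also fails if it takes over 72 s, if anything falls off the work surface, if the arm or the gripper's body presses on something with over 40 N, if the wrist force passes 120 N, or if a joint passes its speed limit or range.

ROBOT

A 6-joint arm with a two-finger parallel gripper is mounted at the origin on the work surface. World frame = base frame: x ahead of the robot, y to its left, z up, the work surface at z = 0. Lengths are in m, angles in rad, forces in N, time in s.
With the tool pointing down it reaches from about 0.325 to 0.85 m from the base axis. Payload 15.5 kg.
Tool frame: the origin (TCP) lies midway between the tips of the shut fingers; the grasp point (between the pads) lies 19 mm behind it; z points along the fingers, x is the direction in which the jaws open and shut, and the axes are right-handed (so a half turn about z gives the same grasp; the last joint's range is limited). The gripper opens to 91 mm and grips with 3 to 60 N. Pads are 32 mm wide; open, the fingers measure 118 mm over their backs; the gripper's body (76 mm by 178 mm) begins 60 mm behind the grasp point.
Start: joints at [-1.304, 0.494, 1.345, -0, 1.302, -0.096], TCP at [0.222, -0.584, 0.214] pointing down, gripper open.
Joint ranges: [-2.91, 2.91], [-0.82, 2.16], [0.22, 2.67], [-1.22, 4.37], [0.12, 2.79], [-3.08, 3.08]. Speed limits (rad/s): [1.89, 1.89, 2.57, 3.01, 3.01, 3.01].

INTERFACE

Orientations are given as a unit quaternion [w, x, y, z].
In Python, from bench import get_obs, read_camera, sign_off, search_frame, landmark_of gives the robot as it stands. The module is installed in compiled form; this text tells all that it offers.
- The arm moves only by the tool play_rows, never from a script. Its argument "plan" is a list of rows, each an object with "delta_rot": the turn, a rotation vector about the tool's x, y, z in degrees, a list of three; "delta_pos": the shift along the tool's x, y, z in m, a list of three; "jaw": the finger opening in m, from 0 to 0.0912. In form: [{"delta_rot": [wx, wy, wz], "delta_pos": [x, y, z], "jaw": jaw}, ...]. A call has exactly 10 rows; each row is the pose to reach, as a shift and turn from the pose commanded when the call began, along the tool's axes at that moment; what a row does not reach only later rows make up. A row lasts 1/10 s, in which the tool goes at most 50 mm and 8.59 degrees, less where a joint would pass 70% of its speed; a pose out of reach is approached as far as the arm can. A call with a gripper value outside its range is refused whole. The fingers move at their own pace and stop on an object; the grip force is fixed at half the most. Time passes only in rows, so rows that repeat a pose let the fingers close, or fill a call up. It gives the time, the measured TCP pose, the force and the opening at its end, in the units of the state.
- get_obs(): the state, without advancing time (a new reading comes with each control period).
- read_camera(name): name is "scene" or "top" or "wrist"; returns a dict with "pixels" (400x640x3 uint8, red, green, blue), "range_z" (400x640 float32, m along the optical axis (not along the pixel's ray), 0 where there is no reading), "fx", "fy", "cx", "cy" (pixels), "xyz" and "rotation" of the camera in the world; the wrist camera has in their place "mount" (4x4, takes a point from camera to tool coordinates, whose origin is the TCP and whose axes are the tool frame's). Camera axes: x right, y up, looking along -z (the intrinsics and any distortion apply to the point x, -y, -z); pixel columns grow to the right and rows downward; lengths in m; the calibration is good to about 2 mm. A picture is of the moment at which its call begins: read the wrist's pose just before it.
- sign_off(): hands the job in, once; it reports no verdict.
Trained networks look in the newest picture that a camera, given by its name, has taken for a name from the list of things; names that differ only in an ending like _2 or _b are one class to them, and where a whole thing is asked for, a point or a joint stands for the part that bears it (a point fixed in the world has none). Each returns a list of dicts, best first, with "confidence" (0 to 1); they miss things now and then, are a little off and sometimes report something else, mostly with a low value. They report only what shows in the picture. A call takes as long as a camera call. They do not tell look-alikes from the thing itself.
- search_frame(camera, name): "rect" ([left, top, width, height] in pixels, round what is visible of it).
- landmark_of(camera, name): "uv" ([column, row] in pixels: a listed point, or the origin of a listed thing).
The state is a dict: "clock": time; "joint_pos": joint angles; "qd": joint speeds; "effort": joint torques, N m; "position": TCP position; "tcp_rot": TCP orientation; "contact_force": force on the tool from outside, world axes, zero at the start; "moment": the same for the moment, N m; "width": finger opening in m.
Only numpy, scipy, OpenCV 4.12 (cv2) and the standard library are available. Lean on these libraries where they do the work, as an engineer would, in place of code of your own. Each camera call takes 0.05 s, during which the arm holds its last target.

## Working session

There is one attempt and no reset: what is moved stays moved. The work goes in short steps, Python scripts to look and compute and a tool call to move; the robot and the scene stay as the last step left them, time stands still between calls to the robot, and variables do not carry over. Pictures are saved under pics/ and viewed, and the job is handed in when it is done.

Besides the shell and the picture viewer there is one more tool, called after "Call:" as a command line: name --argument value ..., lists and objects as JSON in quotes. play_rows: Moves the arm, as the interface text tells. Its arguments: {"type":"object","properties":{"plan":{"type":"array"}},"required":["plan"]}

```bash
mkdir -p pics; cat > h.py <<'E'
import numpy as np, cv2
from bench import get_obs, read_camera, sign_off, search_frame, landmark_of
from scipy.spatial.transform import Rotation as R
def save(c,n): cv2.imwrite('pics/'+n, c['pixels'][:,:,::-1])
def tcpT(o):
    q=o['tcp_rot']; T=np.eye(4); T[:3,:3]=R.from_quat([q[1],q[2],q[3],q[0]]).as_matrix(); T[:3,3]=o['position']; return T
def camT(c,o=None):
    if 'mount' in c: return tcpT(o)@np.array(c['mount'])
    T=np.eye(4); r=np.array(c['rotation'])
    if r.shape!=(3,3): r=R.from_quat([r[1],r[2],r[3],r[0]]).as_matrix()
    T[:3,:3]=r; T[:3,3]=c['xyz']; return T
def cloud(c,o=None):
    z=c['range_z'].astype(float); v,u=np.mgrid[:z.shape[0],:z.shape[1]]
    P=np.stack([(u-c['cx'])/c['fx']*z, -(v-c['cy'])/c['fy']*z, -z],-1)
    T=camT(c,o); P=P@T[:3,:3].T+T[:3,3]; P[z==0]=np.nan; return P
def ray(c,uv,h,o=None):
    T=camT(c,o); d=T[:3,:3]@np.array([(uv[0]-c['cx'])/c['fx'],-(uv[1]-c['cy'])/c['fy'],-1]); p=T[:3,3]
    return p+d*(h-p[2])/d[2]
E
python3 - <<'E'
from h import *
o=get_obs(); print({k:np.round(v,4).tolist() for k,v in o.items()})
for n in ['scene','top','wrist']:
    c=read_camera(n); save(c,n+'0.png'); print(n,{k:(np.round(v,3).tolist() if k not in('pixels','range_z') else 0) for k,v in c.items()})
    if n=='wrist': continue
    P=cloud(c); np.save(n+'.npy',P)
    for t in ['balance','hub','spacer16','spacer20','spacer24','poise_fin','left_near','left_mid','left_far','right_near','right_mid','right_far','pan_left_top','pan_right_top','hammer','tube','crate']:
        for l in landmark_of(n,t)[:4]:
            u=np.round(l['uv']).astype(int); p=P[u[1],u[0]] if 0<=u[1]<400 and 0<=u[0]<640 else 0
            print(t,np.round(l['uv'],1),round(l['confidence'],2),np.round(p,3))
E
```

```text
{'clock': 0.0, 'joint_pos': [-1.3035, 0.4942, 1.3462, 0.0, 1.3025, -0.0955], 'qd': [-0.0005, -0.0004, -0.0011, -0.0, 0.0013, 0.0003], 'effort': [0.0018, -87.8842, -38.185, 0.0707, 0.0535, -0.0002], 'position': [0.2217, -0.5839, 0.2133], 'tcp_rot': [-0.0004, 0.8231, -0.5679, -0.0005], 'contact_force': [-0.4022, -0.6482, -0.2482], 'moment': [-0.0157, -0.017, -0.006], 'width': 0.0911}
scene {'pixels': 0, 'range_z': 0, 'fx': 436.796, 'fy': 436.796, 'cx': 321.849, 'cy': 200.338, 'xyz': [1.618, -0.397, 0.832], 'rotation': [0.713, 0.399, 0.275, 0.506]}
balance [330.1 232.3] 0.61 [0.591 0.007 0.026]
balance [281.5 214.3] 0.47 [ 0.642 -0.157  0.161]
hub [389.7 211.1] 0.77 [0.689 0.154 0.134]
spacer16 [282.7 210.8] 0.66 [ 0.642 -0.154  0.17 ]
spacer16 [275.8 181.5] 0.6 [ 0.474 -0.13   0.166]
spacer16 [413.  225.1] 0.53 [0.631 0.279 0.018]
spacer16 [375.1 181.5] 0.51 [0.54  0.176 0.147]
spacer20 [282.7 210.8] 0.66 [ 0.642 -0.154  0.17 ]
spacer20 [275.8 181.5] 0.6 [ 0.474 -0.13   0.166]
spacer20 [413.  225.1] 0.53 [0.631 0.279 0.018]
spacer20 [375.1 181.5] 0.51 [0.54  0.176 0.147]
spacer24 [282.
[... 2087 characters left out ...]
_far [269.7 151.7] 0.64 [0.648 0.155 0.19 ]
right_near [378.3 224.7] 0.95 [ 0.46  -0.125  0.15 ]
right_far [387.6 165.5] 0.83 [ 0.611 -0.151  0.178]
pan_left_top [265.6 181.2] 0.8 [0.584 0.174 0.126]
pan_left_top [192.3 154.5] 0.75 [0.663 0.384 0.118]
pan_right_top [381.  192.6] 0.83 [ 0.542 -0.132  0.167]
hammer [475.5 202.8] 0.65 [ 0.533 -0.429  0.023]
tube [196.4 223. ] 0.89 [0.476 0.388 0.05 ]
tube [270.7 153. ] 0.3 [0.646 0.153 0.187]
crate [190.3 153.2] 0.71 [0.665 0.389 0.121]
wrist {'pixels': 0, 'range_z': 0, 'fx': 347.51, 'fy': 347.51, 'cx': 321.06, 'cy': 197.671, 'mount': [[1.0, 0.001, 0.0, -0.0], [0.001, -0.961, -0.278, -0.079], [0.0, 0.278, -0.961, -0.171], [0.0, 0.0, 0.0, 1.0]]}
```

```bash
python3 - <<'E'
import cv2
a=cv2.imread('pics/scene0.png')[150:290,230:500]; cv2.imwrite('pics/sc.png',cv2.resize(a,None,fx=2.9,fy=2.9,interpolation=2))
a=cv2.imread('pics/top0.png')[120:290,150:430]; cv2.imwrite('pics/tc.png',cv2.resize(a,None,fx=2.8,fy=2.8,interpolation=2))
E
```

```text
(no output)
```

View pics/sc.png

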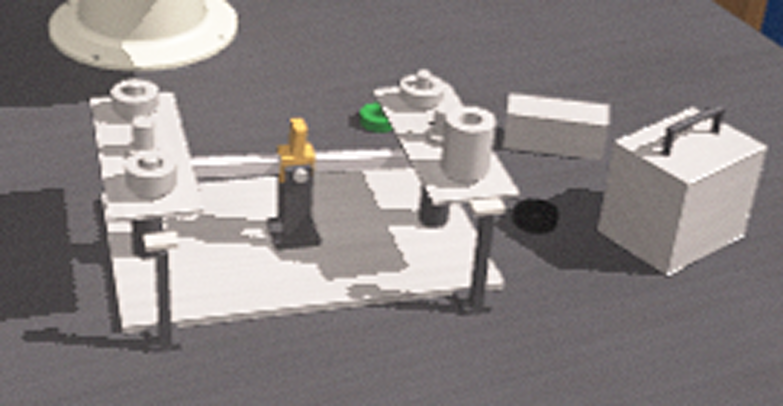

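View pics/tc.png

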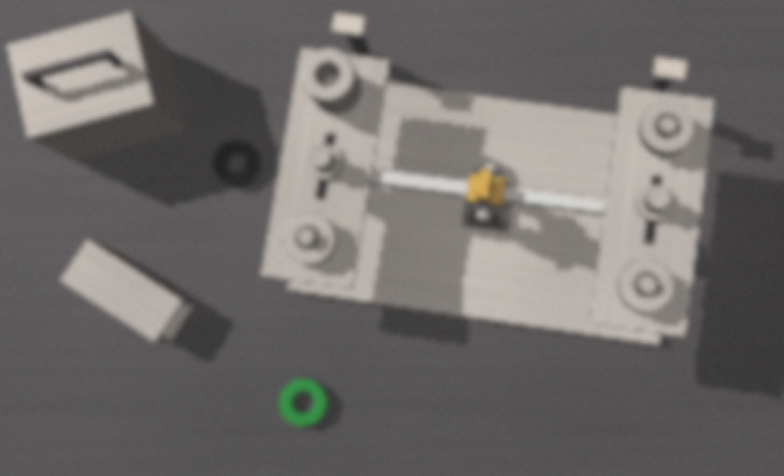

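View pics/top0.png

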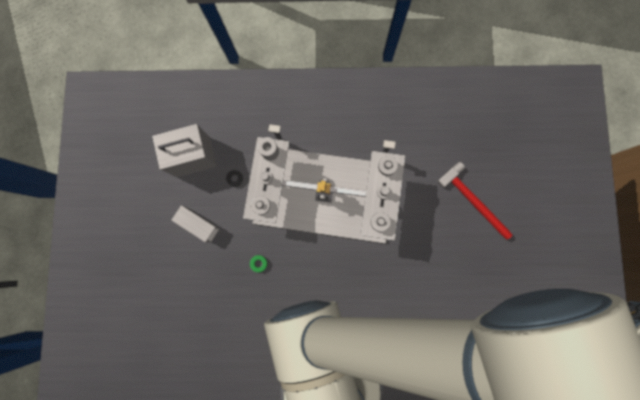

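```bash
python3 - <<'E'
from h import *
from scipy.optimize import least_squares
c={n:read_camera(n) for n in('top','scene')}
obs=[]
loc={'left_near':(-.075,.16),'left_far':(.075,.16),'right_near':(-.075,-.16),'right_far':(.075,-.16),'pan_left_top':(0,.16),'pan_right_top':(0,-.16)}
for n in c:
    for t,l in loc.items():
        h=(0.1204 if 'left' in t else 0.1396)+(0 if 'pan' in t else .008)
        L=landmark_of(n,t)
        if not L: continue
        p=ray(c[n],L[0]['uv'],h); obs.append((p[:2],l,n,t)); print(n,t,np.round(p,4),round(L[0]['confidence'],2))
A=np.array([o[0] for o in obs]);B=np.array([o[1] for o in obs])
def f(x,r=False):
    cs,s=np.cos(x[2]),np.sin(x[2]); q=B@np.array([[cs,s],[-s,cs]])+x[:2]; return q-A if r else (q-A).ravel()
s=least_squares(f,[.56,0,-.12],loss='soft_l1',f_scale=.003)
print(s.x,np.degrees(s.x[2])); print(np.round(f(s.x,True)*1000,1))
# heights near collars
P=cloud(c['top'])
x0,y0,th=s.x
for t,l in loc.items():
    g=np.array([x0+np.cos(th)*l[0]-np.sin(th)*l[1], y0+np.sin(th)*l[0]+np.cos(th)*l[1]])
    d=np.hypot(P[...,0]-g[0],P[...,1]-g[1]); m=(d<.024)&(d>.013)
    print(t,np.round(g,3),np.round(np.nanpercentile(P[m][:,2],[10,30,50,70,90]),4))
np.save('bal.npy',s.x)
o=get_obs(); print(tcpT(o).round(3))
E
```

```text
top left_near [0.5072 0.1907 0.1284] 0.63
top left_far [0.6527 0.1568 0.1284] 0.72
top right_near [ 0.4649 -0.1291  0.1476] 0.91
top right_far [0.6523 0.1575 0.1476] 0.31
top pan_left_top [0.5907 0.1752 0.1204] 0.91
top pan_right_top [ 0.5416 -0.1297  0.1396] 0.96
scene left_near [0.5179 0.1914 0.1284] 0.81
scene left_far [0.6786 0.1544 0.1284] 0.6
scene right_near [ 0.479  -0.1367  0.1476] 0.63
scene right_far [ 0.6196 -0.1564  0.1476] 0.7
scene pan_left_top [0.605  0.1652 0.1204] 0.95
scene pan_right_top [0.6888 0.1513 0.1396] 0.67
[ 0.56963814  0.01758736 -0.1451346 ] -8.315600226386428
[[  11.4   -3.9]
 [  14.2    8.3]
 [   7.3   -0.8]
 [ -31.6 -309.1]
 [   2.1    0.7]
 [   4.9  -11. ]
 [   0.6   -4.6]
 [ -11.6   10.7]
 [  -6.7    6.9]
 [   1.1    4.8]
 [ -12.2   10.7]
 [-142.3 -292. ]]
left_near [0.519 0.187] [0.1392 0.1425 0.144  0.145  0.1464]
left_far [0.667 0.165] [0.1817 0.1866 0.1878 0.189  0.1903]
right_near [ 0.472 -0.13 ] [0.1648 0.1663 0.1671 0.1682 0.1695]
right_far [ 0.621 -0.152] [0.1692 0.1705 0.1714 0.1723 0.1733]
pan_left_top [0.593 0.176] [0.1185 0.1199 0.1214 0.1235 0.1286]
pan_right_top [ 0.546 -0.141] [0.1372 0.1389 0.1401 0.1423 0.1482]
[[ 0.355 -0.935  0.     0.222]
 [-0.935 -0.355 -0.    -0.584]
 [ 0.     0.    -1.     0.214]
 [ 0.     0.     0.     1.   ]]
```

Call:
play_rows --plan '[{"delta_rot": [0,0,7],"delta_pos": [-0.027,-0.042,-0.008],"jaw": 0.075},{"delta_rot": [0,0,14],"delta_pos": [-0.055,-0.084,-0.016],"jaw": 0.075},{"delta_rot": [0,0,21],"delta_pos": [-0.082,-0.125,-0.024],"jaw": 0.075},{"delta_rot": [0,0,29],"delta_pos": [-0.109,-0.167,-0.032],"jaw": 0.075},{"delta_rot": [0,0,29],"delta_pos": [-0.136,-0.209,-0.04],"jaw": 0.075},{"delta_rot": [0,0,29],"delta_pos": [-0.164,-0.251,-0.048],"jaw": 0.075},{"delta_rot": [0,0,29],"delta_pos": [-0.191,-0.293,-0.056],"jaw": 0.075},{"delta_rot": [0,0,29],"delta_pos": [-0.218,-0.334,-0.064],"jaw": 0.075},{"delta_rot": [0,0,29],"delta_pos": [-0.245,-0.376,-0.072],"jaw": 0.075},{"delta_rot": [0,0,29],"delta_pos": [-0.273,-0.418,-0.08],"jaw": 0.075}]'

```text
clock: 3.55
position: [0.5119, -0.1855, 0.2932]
tcp_rot: [0.0, -0.655, 0.756, -0.0]
contact_force: [1.2, -1.0, 0.7]
width: 0.0746
```

```bash
cat > look.py <<'E'
import sys
from h import *
o=get_obs(); c=read_camera('wrist'); n=sys.argv[1]; save(c,n+'.png')
import pickle; pickle.dump((o,c),open(n+'.pkl','wb'))
print({k:np.round(o[k],4).tolist() for k in('clock','position','contact_force','width','joint_pos')}); print(tcpT(o)[:3,:3].round(4))
for t in sys.argv[2:]:
    for l in landmark_of('wrist',t)[:3]: 
        h=(0.1204 if 'left' in t else 0.1396)+.008
        print(t,np.round(l['uv'],1),round(l['confidence'],2),np.round(ray(c,l['uv'],h,o),4))
E
python3 look.py w1 right_near right_mid right_far
```

```text
{'clock': 3.55, 'position': [0.5119, -0.1855, 0.2932], 'contact_force': [1.2461, -0.9919, 0.7136], 'width': 0.0746, 'joint_pos': [-0.4573, 0.3085, 1.4271, -0.0, 1.4054, 1.2569]}
[[-1.429e-01 -9.897e-01  5.000e-04]
 [-9.897e-01  1.429e-01 -3.000e-04]
 [ 2.000e-04 -5.000e-04 -1.000e+00]]
right_near [270.9 232.5] 0.64 [ 0.4714 -0.1295  0.1476]
right_mid [267.2 159.2] 0.84 [ 0.5431 -0.1394  0.1476]
right_far [261.7  70.7] 0.74 [ 0.6192 -0.149   0.1476]
```

View pics/w1.png

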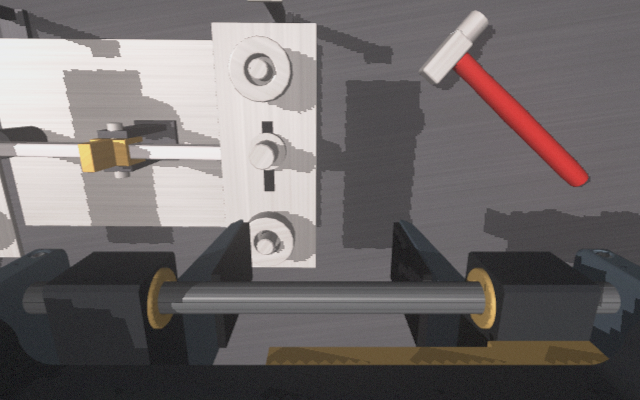

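```bash
python3 - <<'E'
from h import *; import pickle
o,c=pickle.load(open('w1.pkl','rb')); P=cloud(c,o)
for n,g,zc in [('near',(.4714,-.1295),.1776),('mid',(.5431,-.1394),.1776),('far',(.6192,-.149),.1776)]:
    d=np.hypot(P[...,0]-g[0],P[...,1]-g[1]); m=(d<.028)&(abs(P[...,2]-zc)<.003)
    m[:, :]&=True
    k=cv2.connectedComponentsWithStats(m.astype(np.uint8)); 
    i=1+np.argmax(k[2][1:,4]); q=P[k[1]==i]
    ys,xs=np.where(k[1]==i); (cc,r)=cv2.minEnclosingCircle(np.c_[xs,ys].astype(np.float32)); 
    print(n,len(q),q.mean(0).round(4),((q.max(0)+q.min(0))/2).round(4),(q.max(0)-q.min(0)).round(4),cc,r,ray(c,cc,zc,o).round(4), np.median(q[:,2]).round(4))
a=c['pixels'][40:265,200:330,::-1]; cv2.imwrite('pics/w1c.png',cv2.resize(a,None,fx=2.6,fy=2.6,interpolation=2))
E
```

```text
near 237 [ 0.471  -0.1288  0.178 ] [ 0.4705 -0.1288  0.1774] [0.0155 0.0153 0.0051] (265.6543273925781, 245.70986938476562) 8.77471923828125 [ 0.4709 -0.1288  0.1776] 0.1782
mid 536 [ 0.5508 -0.141   0.1782] [ 0.5503 -0.1407  0.1775] [0.0218 0.0216 0.0056] (261.80865478515625, 155.956787109375) 13.22611141204834 [ 0.5509 -0.1408  0.1776] 0.1783
far 345 [ 0.6183 -0.1513  0.1781] [ 0.6184 -0.1511  0.1775] [0.0154 0.0158 0.0054] (258.5, 68.5) 10.977349281311035 [ 0.6184 -0.1513  0.1776] 0.1782
```

View pics/w1c.png

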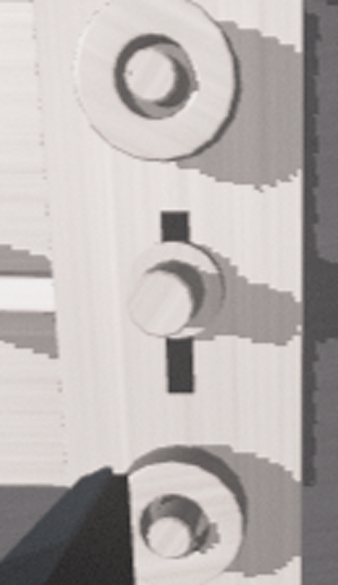

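Call:
play_rows --plan '[{"delta_rot": [0,0,0.5],"delta_pos": [-0.042,0.01,0.004],"jaw": 0.07},{"delta_rot": [0,0,0.5],"delta_pos": [-0.084,0.02,0.008],"jaw": 0.07},{"delta_rot": [0,0,0.5],"delta_pos": [-0.126,0.03,0.012],"jaw": 0.07},{"delta_rot": [0,0,0.5],"delta_pos": [-0.168,0.04,0.016],"jaw": 0.07},{"delta_rot": [0,0,0.5],"delta_pos": [-0.21,0.05,0.02],"jaw": 0.07},{"delta_rot": [0,0,0.5],"delta_pos": [-0.25,0.06,0.024],"jaw": 0.07},{"delta_rot": [0,0,0.5],"delta_pos": [-0.29,0.068,0.028],"jaw": 0.07},{"delta_rot": [0,0,0.5],"delta_pos": [-0.33,0.076,0.031],"jaw": 0.07},{"delta_rot": [0,0,0.5],"delta_pos": [-0.362,0.083,0.033],"jaw": 0.07},{"delta_rot": [0,0,0.5],"delta_pos": [-0.362,0.083,0.033],"jaw": 0.07}]'

```text
clock: 4.75
position: [0.4801, 0.1845, 0.2591]
tcp_rot: [-0.0, -0.652, 0.758, 0.0]
contact_force: [-0.4, 0.4, 1.0]
width: 0.07
```

```bash
python3 look.py w2; python3 - <<'E'
from h import *; import pickle
o,c=pickle.load(open('w2.pkl','rb')); P=cloud(c,o)
g=(.519,.1876)
d=np.hypot(P[...,0]-g[0],P[...,1]-g[1])
for n,zc,e in [('post',.1584,.004),('ring',.1444,.0045)]:
    m=(d<.034)&(abs(P[...,2]-zc)<e)
    k=cv2.connectedComponentsWithStats(m.astype(np.uint8)); i=1+np.argmax(k[2][1:,4]); q=P[k[1]==i]
    h=cv2.convexHull((q[:,:2]*1000).astype(np.float32)); cc,r=cv2.minEnclosingCircle(h)
    print(n,len(q),q.mean(0).round(4),((q.max(0)+q.min(0))/2).round(4),(q.max(0)-q.min(0)).round(4),cc,r,np.median(q[:,2]))
T=tcpT(o); print((np.array([cc[0]/1000,cc[1]/1000,0.1284])-T[:3,3])@T[:3,:3])
E
```

```text
{'clock': 4.75, 'position': [0.4801, 0.1845, 0.2591], 'contact_force': [-0.3748, 0.3676, 0.9567], 'width': 0.07, 'joint_pos': [0.2504, 0.2925, 1.5485, 0.0006, 1.3011, 1.9717]}
[[-1.501e-01 -9.887e-01 -7.000e-04]
 [-9.887e-01  1.501e-01  4.000e-04]
 [-3.000e-04  8.000e-04 -1.000e+00]]
post 319 [0.5184 0.1879 0.1589] [0.5182 0.1878 0.1578] [0.0155 0.0153 0.0061] (518.0463256835938, 187.91781616210938) 8.002528190612793 0.15896560271376653
ring 2184 [0.5189 0.1878 0.1449] [0.5184 0.1879 0.1436] [0.0489 0.0491 0.0073] (518.127197265625, 187.913818359375) 24.88922119140625 0.1449299743203128
[-0.00901724 -0.03719128  0.1306965 ]
```

View pics/w2.png

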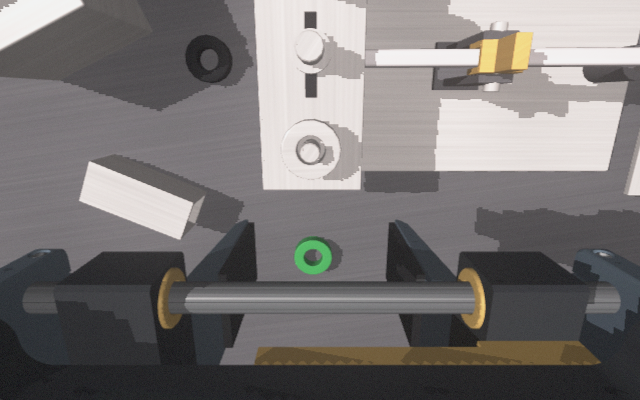

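Call:
play_rows --plan '[{"delta_rot": [0,0,0],"delta_pos": [-0.003,-0.012,0.02],"jaw": 0.07},{"delta_rot": [0,0,0],"delta_pos": [-0.006,-0.025,0.04],"jaw": 0.07},{"delta_rot": [0,0,0],"delta_pos": [-0.009,-0.037,0.06],"jaw": 0.07},{"delta_rot": [0,0,0],"delta_pos": [-0.009,-0.037,0.075],"jaw": 0.07},{"delta_rot": [0,0,0],"delta_pos": [-0.009,-0.037,0.084],"jaw": 0.07},{"delta_rot": [0,0,0],"delta_pos": [-0.009,-0.037,0.084],"jaw": 0.07},{"delta_rot": [0,0,0],"delta_pos": [-0.009,-0.037,0.084],"jaw": 0.07},{"delta_rot": [0,0,0],"delta_pos": [-0.009,-0.037,0.084],"jaw": 0.07},{"delta_rot": [0,0,0],"delta_pos": [-0.009,-0.037,0.084],"jaw": 0.07},{"delta_rot": [0,0,0],"delta_pos": [-0.009,-0.037,0.084],"jaw": 0.07}]'

```text
clock: 5.8
position: [0.5187, 0.1862, 0.1761]
tcp_rot: [0.0, -0.651, 0.759, -0.0]
contact_force: [-0.8, 1.1, 0.1]
width: 0.0704
```

Call:
play_rows --plan '[{"delta_rot": [0,0,0],"delta_pos": [-0.0017,0.0005,0.015],"jaw": 0.07},{"delta_rot": [0,0,0],"delta_pos": [-0.0017,0.0005,0.03],"jaw": 0.07},{"delta_rot": [0,0,0],"delta_pos": [-0.0017,0.0005,0.042],"jaw": 0.07},{"delta_rot": [0,0,0],"delta_pos": [-0.0017,0.0005,0.05],"jaw": 0.07},{"delta_rot": [0,0,0],"delta_pos": [-0.0017,0.0005,0.05],"jaw": 0.07},{"delta_rot": [0,0,0],"delta_pos": [-0.0017,0.0005,0.05],"jaw": 0.06},{"delta_rot": [0,0,0],"delta_pos": [-0.0017,0.0005,0.05],"jaw": 0.052},{"delta_rot": [0,0,0],"delta_pos": [-0.0017,0.0005,0.05],"jaw": 0.045},{"delta_rot": [0,0,0],"delta_pos": [-0.0017,0.0005,0.05],"jaw": 0.04},{"delta_rot": [0,0,0],"delta_pos": [-0.0017,0.0005,0.05],"jaw": 0.04}]'

```text
clock: 6.8
position: [0.5186, 0.1879, 0.1261]
tcp_rot: [0.0, -0.651, 0.759, -0.0]
contact_force: [-0.5, -1.0, 6.1]
width: 0.0485
```

Call:
play_rows --plan '[{"delta_rot": [0,0,0],"delta_pos": [0,0,-0.005],"jaw": 0.04},{"delta_rot": [0,0,0],"delta_pos": [0,0,-0.015],"jaw": 0.04},{"delta_rot": [0,0,0],"delta_pos": [0,0,-0.03],"jaw": 0.04},{"delta_rot": [0,0,0],"delta_pos": [0,0,-0.045],"jaw": 0.04},{"delta_rot": [0,0,0],"delta_pos": [0,0,-0.06],"jaw": 0.04},{"delta_rot": [0,0,0],"delta_pos": [0,0,-0.075],"jaw": 0.04},{"delta_rot": [0,0,0],"delta_pos": [0,0,-0.09],"jaw": 0.04},{"delta_rot": [0,0,0],"delta_pos": [0,0,-0.095],"jaw": 0.04},{"delta_rot": [0,0,0],"delta_pos": [0,0,-0.095],"jaw": 0.04},{"delta_rot": [0,0,0],"delta_pos": [0,0,-0.095],"jaw": 0.04}]'

```text
clock: 7.8
position: [0.5179, 0.1878, 0.2202]
tcp_rot: [-0.0, -0.651, 0.759, 0.0]
contact_force: [-0.8, 0.0, -1.8]
width: 0.0483
```

```bash
python3 look.py w3; python3 - <<'E'
from h import *; import pickle
o,c=pickle.load(open('w3.pkl','rb')); T=tcpT(o); P=(cloud(c,o)-T[:3,3])@T[:3,:3]
m=(np.abs(P[...,0])<.03)&(np.abs(P[...,1])<.03)&(P[...,2]<.008)&(P[...,2]>-.03)
print(np.histogram(P[m][:,2],bins=19,range=(-.03,.008)))
np.save('w3P.npy',P)
a=c['pixels'][170:330,230:410,::-1]; cv2.imwrite('pics/w3c.png',cv2.resize(a,None,fx=3.5,fy=3.5,interpolation=2))
E
```

```text
{'clock': 7.8, 'position': [0.5179, 0.1878, 0.2202], 'contact_force': [-0.821, 0.0248, -1.8474], 'width': 0.0483, 'joint_pos': [0.2394, 0.3834, 1.5207, 0.0, 1.2381, 1.9623]}
[[-1.515e-01 -9.885e-01 -6.000e-04]
 [-9.885e-01  1.515e-01 -1.000e-04]
 [ 2.000e-04  6.000e-04 -1.000e+00]]
(array([ 117,  101,  102,  102,  179, 3223,  699,  235,  246,  247,  259,
        234,  189,   64,   41,    2,    0,    0,    0]), array([-0.03 , -0.028, -0.026, -0.024, -0.022, -0.02 , -0.018, -0.016,
       -0.014, -0.012, -0.01 , -0.008, -0.006, -0.004, -0.002,  0.   ,
        0.002,  0.004,  0.006,  0.008]))
```

View pics/w3c.png

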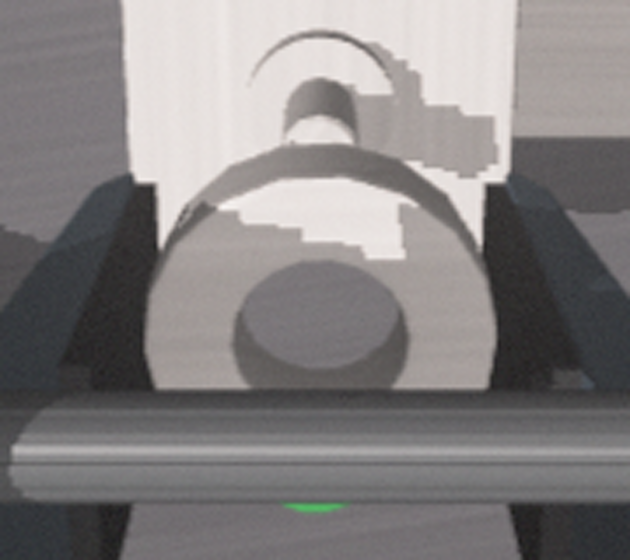

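```bash
python3 - <<'E'
from h import *
from scipy.optimize import least_squares
P=np.load('w3P.npy'); z=P[...,2]
m=(np.abs(P[...,0])<.027)&(np.abs(P[...,1])<.03)&(z>-.0215)&(z<-.0165)
k=cv2.connectedComponentsWithStats(m.astype(np.uint8)); i=1+np.argmax(k[2][1:,4]); m=k[1]==i; q=P[m]
print(len(q),q.min(0),q.max(0),np.median(q[:,2]))
A=np.c_[q[:,:2],np.ones(len(q))]; print('plane',np.linalg.lstsq(A,q[:,2],rcond=None)[0])
# outer arc at top side & bore hole edges
cs,_=cv2.findContours(m.astype(np.uint8),cv2.RETR_CCOMP,cv2.CHAIN_APPROX_NONE)
pts=np.vstack([c[:,0] for c in cs]); pp=P[pts[:,1],pts[:,0]][:,:2]
for r in(.025,.012):
    y0=0
    s=np.array([0,0.])
    for _ in range(6):
        d=np.hypot(*(pp-s).T); sel=abs(d-r)<(.004 if _<2 else .002)
        if r>.02: sel&=(pp[:,1]<s[1]) & (abs(pp[:,0]-s[0])<.021)
        f=least_squares(lambda x:np.hypot(*(pp[sel]-x[:2]).T)-r,s,loss='soft_l1',f_scale=.0005); s=f.x
    f2=least_squares(lambda x:np.hypot(*(pp[sel]-x[:2]).T)-x[2],[*s,r],loss='soft_l1',f_scale=.0005)
    print(r,sel.sum(),s.round(5),f2.x.round(5))
E
```

```text
3953 [-0.02693872 -0.0245766  -0.02148602] [ 0.02687919  0.00850993 -0.01650259] -0.018770984124822216
plane [-1.66288209e-05 -6.41746865e-03 -1.87809576e-02]
0.025 109 [-0.00036  0.00084] [-0.00037  0.0002   0.02444]
0.012 113 [-3.7e-04 -6.0e-05] [-3.800e-04  5.000e-05  1.217e-02]
```

Call:
play_rows --plan '[{"delta_rot": [0,0,0],"delta_pos": [0.03,-0.004,0.0],"jaw": 0.04},{"delta_rot": [0,0,0],"delta_pos": [0.075,-0.01,0.0],"jaw": 0.04},{"delta_rot": [0,0,0],"delta_pos": [0.12,-0.017,0.0],"jaw": 0.04},{"delta_rot": [0,0,0],"delta_pos": [0.165,-0.023,0.0],"jaw": 0.04},{"delta_rot": [0,0,0],"delta_pos": [0.21,-0.03,0.0],"jaw": 0.04},{"delta_rot": [0,0,0],"delta_pos": [0.255,-0.036,0.0],"jaw": 0.04},{"delta_rot": [0,0,0],"delta_pos": [0.295,-0.042,0.0],"jaw": 0.04},{"delta_rot": [0,0,0],"delta_pos": [0.32,-0.045,0.0],"jaw": 0.04},{"delta_rot": [0,0,0],"delta_pos": [0.32,-0.045,0.0],"jaw": 0.04},{"delta_rot": [0,0,0],"delta_pos": [0.32,-0.045,0.0],"jaw": 0.04}]'

```text
clock: 8.85
position: [0.5138, -0.1355, 0.2199]
tcp_rot: [-0.0, -0.651, 0.759, 0.001]
contact_force: [0.4, -0.1, -1.6]
width: 0.0486
```

```bash
python3 look.py w4; python3 - <<'E'
from h import *; import pickle
from scipy.optimize import least_squares
o,c=pickle.load(open('w4.pkl','rb')); P=cloud(c,o); T=tcpT(o)
for n,g,zc in [('mid',(.5508,-.1409),.1776),('far',(.6183,-.1512),.1776)]:
    d=np.hypot(P[...,0]-g[0],P[...,1]-g[1]); m=(d<.018)&(abs(P[...,2]-zc)<.003)
    k=cv2.connectedComponentsWithStats(m.astype(np.uint8)); i=1+np.argmax(k[2][1:,4]); q=P[k[1]==i]
    w=((q.max(0)+q.min(0))/2); print(n,len(q),q.mean(0).round(4),w.round(4),(q.max(0)-q.min(0)).round(4),'tool',((w-T[:3,3])@T[:3,:3]).round(4))
    ys,xs=np.where(k[1]==i); (cc,r)=cv2.minEnclosingCircle(np.c_[xs,ys].astype(np.float32)); print(cc,r,ray(c,cc,zc,o))
Q=(P-T[:3,3])@T[:3,:3]; z=Q[...,2]
m=(np.abs(Q[...,0])<.027)&(np.abs(Q[...,1])<.03)&(z>-.0215)&(z<-.0165)
k=cv2.connectedComponentsWithStats(m.astype(np.uint8)); i=1+np.argmax(k[2][1:,4]); m=k[1]==i
cs,_=cv2.findContours(m.astype(np.uint8),cv2.RETR_CCOMP,cv2.CHAIN_APPROX_NONE)
pts=np.vstack([c[:,0] for c in cs]); pp=Q[pts[:,1],pts[:,0]][:,:2]; s=np.zeros(2)
for _ in range(6):
    d=np.hypot(*(pp-s).T); sel=abs(d-.012)<.003; s=least_squares(lambda x:np.hypot(*(pp[sel]-x).T)-.012,s,loss='soft_l1',f_scale=.0005).x
print('bore tool',s,sel.sum())
a=c['pixels'][60:330,180:450,::-1]; cv2.imwrite('pics/w4c.png',cv2.resize(a,None,fx=2.2,fy=2.2,interpolation=2))
E
```

```text
{'clock': 8.85, 'position': [0.5138, -0.1355, 0.2199], 'contact_force': [0.4067, -0.0755, -1.555], 'width': 0.0486, 'joint_pos': [-0.3703, 0.3567, 1.5663, 0.0002, 1.22, 1.3538]}
[[-1.528e-01 -9.882e-01 -1.300e-03]
 [-9.882e-01  1.528e-01  7.000e-04]
 [-5.000e-04  1.400e-03 -1.000e+00]]
mid 925 [ 0.5508 -0.1406  0.1782] [ 0.5504 -0.1405  0.1774] [0.0218 0.0214 0.0056] tool [-0.0006 -0.0369  0.0425]
(321.0, 166.5142822265625) 17.514389038085938 [ 0.55082623 -0.14058344  0.1776    ]
far 645 [ 0.6181 -0.1508  0.1781] [ 0.6184 -0.1508  0.1774] [0.0156 0.0156 0.0054] tool [-0.0008 -0.1057  0.0424]
(320.5, 48.64285659790039) 14.854839324951172 [ 0.61818472 -0.15077233  0.1776    ]
bore tool [-4.23611000e-04 -9.93884485e-06] 134
```

View pics/w4c.png

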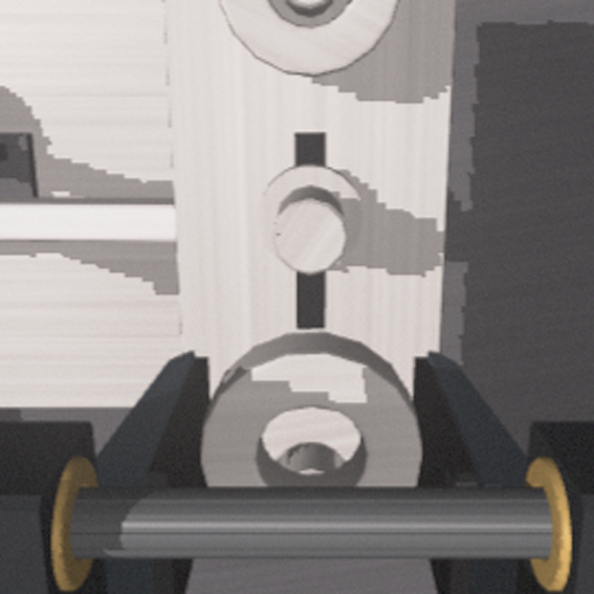

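Call:
play_rows --plan '[{"delta_rot": [0,0,0],"delta_pos": [0,-0.012,0.01],"jaw": 0.04},{"delta_rot": [0,0,0],"delta_pos": [-0.0002,-0.025,0.02],"jaw": 0.04},{"delta_rot": [0,0,0],"delta_pos": [-0.0002,-0.037,0.03],"jaw": 0.04},{"delta_rot": [0,0,0],"delta_pos": [-0.0002,-0.0371,0.036],"jaw": 0.04},{"delta_rot": [0,0,0],"delta_pos": [-0.0002,-0.0371,0.038],"jaw": 0.04},{"delta_rot": [0,0,0],"delta_pos": [-0.0002,-0.0371,0.041],"jaw": 0.04},{"delta_rot": [0,0,0],"delta_pos": [-0.0002,-0.0371,0.045],"jaw": 0.04},{"delta_rot": [0,0,0],"delta_pos": [-0.0002,-0.0371,0.049],"jaw": 0.04},{"delta_rot": [0,0,0],"delta_pos": [-0.0002,-0.0371,0.053],"jaw": 0.04},{"delta_rot": [0,0,0],"delta_pos": [-0.0002,-0.0371,0.053],"jaw": 0.04}]'

```text
clock: 9.9
position: [0.5506, -0.1407, 0.1672]
tcp_rot: [-0.0, -0.651, 0.759, 0.0]
contact_force: [-1.2, -0.1, -2.5]
width: 0.0486
```

```bash
cat > pan.py <<'E'
import sys
from h import *; import pickle
n=sys.argv[1]
o=get_obs(); c=read_camera('wrist'); pickle.dump((o,c),open(n+'.pkl','wb')); save(c,n+'.png'); P=cloud(c,o)
print({k:np.round(o[k],4).tolist() for k in('clock','position','contact_force','width')})
x0=np.array([.5447,-.14]); ex=np.array([.9885,-.151]); ey=np.array([.151,.9885])
q=P[...,:2]-x0; X=q@ex; Y=q@ey
def st(nm,m): print(nm,m.sum(),np.nanmedian(P[...,2][m]).round(4) if m.sum()>5 else None)
R_=np.hypot(X-.075,Y)
st('right far ring',(R_>.014)&(R_<.022)&(P[...,2]>.14)); 
st('plateR',(abs(Y)<.04)&(abs(Y)>.03)&(X>.07)&(X<.105)&(P[...,2]>.11)&(P[...,2]<.16))
m=(np.hypot(X-.006,Y)<.01)&(P[...,2]>.1)&(P[...,2]<.24); st('mid post',m)
m=(np.hypot(X-.006,Y)<.0235)&(np.hypot(X-.006,Y)>.0135)&(P[...,2]>.12)&(P[...,2]<.24); st('mid ring',m)
E
python3 pan.py w5
```

```text
{'clock': 9.9, 'position': [0.5506, -0.1407, 0.1672], 'contact_force': [-1.2103, -0.1277, -2.4842], 'width': 0.0486}
right far ring 4234 0.1723
plateR 2438 0.1403
mid post 1047 0.1783
mid ring 4003 0.1857
```

View pics/w5.png

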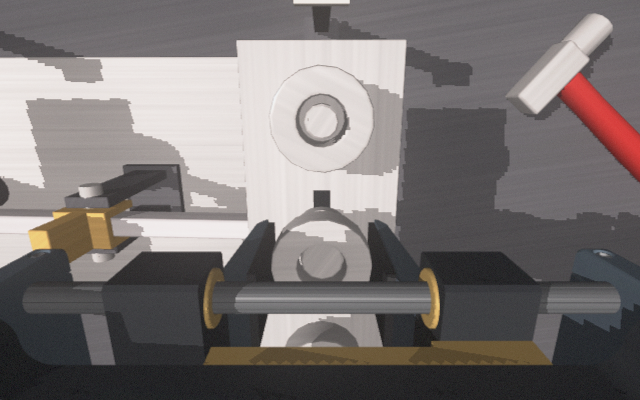

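Call:
play_rows --plan '[{"delta_rot": [0,0,0],"delta_pos": [0,0,0.004],"jaw": 0.04},{"delta_rot": [0,0,0],"delta_pos": [0,0,0.008],"jaw": 0.04},{"delta_rot": [0,0,0],"delta_pos": [0,0,0.012],"jaw": 0.04},{"delta_rot": [0,0,0],"delta_pos": [0,0,0.016],"jaw": 0.04},{"delta_rot": [0,0,0],"delta_pos": [0,0,0.019],"jaw": 0.04},{"delta_rot": [0,0,0],"delta_pos": [0,0,0.021],"jaw": 0.04},{"delta_rot": [0,0,0],"delta_pos": [0,0,0.0225],"jaw": 0.04},{"delta_rot": [0,0,0],"delta_pos": [0,0,0.0225],"jaw": 0.04},{"delta_rot": [0,0,0],"delta_pos": [0,0,0.0225],"jaw": 0.04},{"delta_rot": [0,0,0],"delta_pos": [0,0,0.0225],"jaw": 0.04}]'

```text
clock: 10.95
position: [0.5509, -0.1407, 0.1453]
tcp_rot: [0.0, -0.651, 0.759, -0.0]
contact_force: [-1.4, 0.6, -0.1]
width: 0.049
```

```bash
python3 pan.py w6
```

```text
{'clock': 10.95, 'position': [0.5509, -0.1407, 0.1453], 'contact_force': [-1.4495, 0.5881, -0.0817], 'width': 0.049}
right far ring 5541 0.1722
plateR 3085 0.1402
mid post 752 0.1781
mid ring 3180 0.1641
```

Call:
play_rows --plan '[{"delta_rot": [0,0,0],"delta_pos": [0,0,0],"jaw": 0.055},{"delta_rot": [0,0,0],"delta_pos": [0,0,0],"jaw": 0.064},{"delta_rot": [0,0,0],"delta_pos": [0,0,0],"jaw": 0.066},{"delta_rot": [0,0,0],"delta_pos": [0,0,0],"jaw": 0.066},{"delta_rot": [0,0,0],"delta_pos": [0,0,-0.005],"jaw": 0.066},{"delta_rot": [0,0,0],"delta_pos": [0,0,-0.02],"jaw": 0.066},{"delta_rot": [0,0,0],"delta_pos": [0,0,-0.04],"jaw": 0.066},{"delta_rot": [0,0,0],"delta_pos": [0,0.01,-0.06],"jaw": 0.066},{"delta_rot": [0,0,0],"delta_pos": [0,0.02,-0.08],"jaw": 0.066},{"delta_rot": [0,0,0],"delta_pos": [0,0.03,-0.09],"jaw": 0.066}]'

```text
clock: 12.0
position: [0.5215, -0.1363, 0.237]
tcp_rot: [0.001, -0.651, 0.759, -0.001]
contact_force: [1.1, -0.5, -0.2]
width: 0.066
```

```bash
python3 pan.py w7
```

```text
{'clock': 12.0, 'position': [0.5215, -0.1363, 0.237], 'contact_force': [1.0642, -0.4865, -0.1932], 'width': 0.066}
right far ring 2378 0.1723
plateR 1453 0.1403
mid post 670 0.1783
mid ring 2208 0.1643
```

View pics/w7.png

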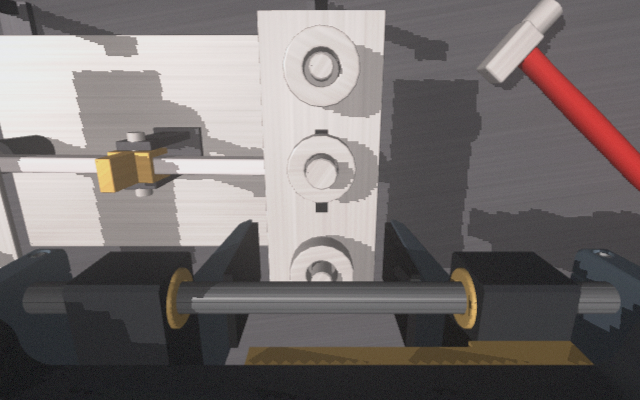

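```bash
cat > fin.py <<'E'
import sys
from h import *; import pickle
n=sys.argv[1]; o,c=pickle.load(open(n+'.pkl','rb')); P=cloud(c,o); T=tcpT(o)
h=cv2.cvtColor(c['pixels'],cv2.COLOR_RGB2HSV); m=(h[...,0]>12)&(h[...,0]<32)&(h[...,1]>110)
x0=np.array([.5447,-.14])+.16*np.array([.151,.9885]); ex=np.array([.9885,-.151]); ey=np.array([.151,.9885])
q=P[...,:2]-x0; X=q@ex; Y=q@ey; Z=P[...,2]
m&=(abs(X)<.04)&(abs(Y)<.09)&(Z>.1)&(Z<.17)
print(m.sum(),np.histogram(Z[m],bins=14,range=(.1,.17)))
t=m&(Z>.1485)&(Z<.158)
for nm,a in(('X',X),('Y',Y),('Z',Z)): print('fintop',nm,np.percentile(a[t],[2,50,98]).round(4))
b=m&(Z>.115)&(Z<.127)
if b.sum()>10: print('block',b.sum(),np.percentile(X[b],[2,50,98]).round(4),np.percentile(Y[b],[2,50,98]).round(4))
w=np.nanmedian(P[t],0); print('median world',w,'tool',((w-T[:3,3])@T[:3,:3]).round(4))
E
python3 fin.py w7; python3 fin.py w2
```

```text
1080 (array([  0,   0,   0,   8, 506,  20,  20,  15,  10,   7, 478,  16,   0,
         0]), array([0.1  , 0.105, 0.11 , 0.115, 0.12 , 0.125, 0.13 , 0.135, 0.14 ,
       0.145, 0.15 , 0.155, 0.16 , 0.165, 0.17 ]))
fintop X [-0.0125 -0.0002  0.0119]
fintop Y [-0.0033  0.0023  0.0082]
fintop Z [0.152  0.1535 0.1552]
block 519 [-0.0123  0.0015  0.0124] [-0.0171 -0.0101  0.0156]
median world [0.5690631  0.02043256 0.1535472 ] tool [-0.1622 -0.0231  0.0834]
1669 (array([ 20,  23,  24, 106, 461,  85,  91,  92,  92, 102, 554,  19,   0,
         0]), array([0.1  , 0.105, 0.11 , 0.115, 0.12 , 0.125, 0.13 , 0.135, 0.14 ,
       0.145, 0.15 , 0.155, 0.16 , 0.165, 0.17 ]))
fintop X [-0.0135 -0.0018  0.0109]
fintop Y [-0.0017  0.0044  0.0091]
fintop Z [0.1491 0.1535 0.1551]
block 609 [-0.0136 -0.0013  0.011 ] [0.0063 0.0122 0.0191]
median world [0.56773545 0.02290572 0.15349102] tool [ 0.1467 -0.111   0.1055]
```

Call:
play_rows --plan '[{"delta_rot": [0,0,0],"delta_pos": [-0.04,-0.006,0.0],"jaw": 0.04},{"delta_rot": [0,0,0],"delta_pos": [-0.085,-0.012,0.0],"jaw": 0.04},{"delta_rot": [0,0,0],"delta_pos": [-0.13,-0.018,0.0],"jaw": 0.04},{"delta_rot": [0,0,0],"delta_pos": [-0.162,-0.023,0.01],"jaw": 0.04},{"delta_rot": [0,0,0],"delta_pos": [-0.162,-0.023,0.035],"jaw": 0.04},{"delta_rot": [0,0,0],"delta_pos": [-0.162,-0.023,0.06],"jaw": 0.04},{"delta_rot": [0,0,0],"delta_pos": [-0.162,-0.023,0.08],"jaw": 0.04},{"delta_rot": [0,0,0],"delta_pos": [-0.162,-0.023,0.097],"jaw": 0.04},{"delta_rot": [0,0,0],"delta_pos": [-0.162,-0.023,0.105],"jaw": 0.04},{"delta_rot": [0,0,0],"delta_pos": [-0.162,-0.023,0.105],"jaw": 0.04}]'

```text
clock: 13.05
position: [0.5679, 0.0205, 0.129]
tcp_rot: [-0.001, -0.651, 0.759, 0.001]
contact_force: [0.2, 0.1, 0.2]
width: 0.0401
```

```bash
cat > tilt.py <<'E'
import sys
from h import *; import pickle
n=sys.argv[1]
o=get_obs(); c=read_camera('wrist'); pickle.dump((o,c),open(n+'.pkl','wb')); save(c,n+'.png'); P=cloud(c,o); T=tcpT(o)
print({k:np.round(o[k],4).tolist() for k in('clock','position','contact_force','width')})
x0=np.array([.5447,-.14])+.16*np.array([.151,.9885]); ex=np.array([.9885,-.151]); ey=np.array([.151,.9885])
q=P[...,:2]-x0; X=q@ex; Y=q@ey; Z=P[...,2]
print('tcp local',(T[:2,3]-x0)@ex,(T[:2,3]-x0)@ey)
for s,nm in((1,'L'),(-1,'R')):
    m=(abs(s*Y-.16)<.044)&(abs(s*Y-.16)>.027)&(abs(X)<.1)&(Z>.112)&(Z<.148)
    print(nm,m.sum(),np.percentile(Z[m],[20,50,80]).round(4) if m.sum()>20 else '')
E
python3 tilt.py w8; python3 fin.py w8
```

```text
{'clock': 13.05, 'position': [0.5679, 0.0205, 0.129], 'contact_force': [0.225, 0.0976, 0.1732], 'width': 0.0401}
tcp local -0.0013176652748711586 0.0022079614631658633
L 8734 [0.1206 0.1211 0.1216]
R 9538 [0.1397 0.1403 0.1408]
3316 (array([   4,   12,   80,  240, 1650,   66,   58,   74,  107,   86,  928,
         11,    0,    0]), array([0.1  , 0.105, 0.11 , 0.115, 0.12 , 0.125, 0.13 , 0.135, 0.14 ,
       0.145, 0.15 , 0.155, 0.16 , 0.165, 0.17 ]))
fintop X [-0.005   0.0046  0.0125]
fintop Y [-0.0027  0.0028  0.0085]
fintop Z [0.1498 0.1535 0.1549]
block 1914 [-0.0125  0.003   0.0125] [-0.0158 -0.0049  0.0183]
median world [0.57383632 0.02038691 0.15354167] tool [-0.0007 -0.0058 -0.0245]
```

View pics/w8.png

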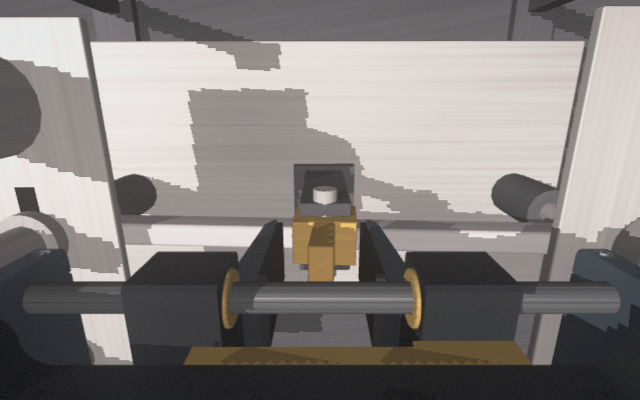

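Call:
play_rows --plan '[{"delta_rot": [0,0,0],"delta_pos": [0.006,0,-0.002],"jaw": 0.04},{"delta_rot": [0,0,0],"delta_pos": [0.012,0,-0.002],"jaw": 0.04},{"delta_rot": [0,0,0],"delta_pos": [0.017,0,-0.002],"jaw": 0.04},{"delta_rot": [0,0,0],"delta_pos": [0.022,0,-0.002],"jaw": 0.04},{"delta_rot": [0,0,0],"delta_pos": [0.027,0,-0.002],"jaw": 0.04},{"delta_rot": [0,0,0],"delta_pos": [0.032,0,-0.002],"jaw": 0.04},{"delta_rot": [0,0,0],"delta_pos": [0.036,0,-0.002],"jaw": 0.04},{"delta_rot": [0,0,0],"delta_pos": [0.04,0,-0.002],"jaw": 0.04},{"delta_rot": [0,0,0],"delta_pos": [0.04,0,-0.002],"jaw": 0.04},{"delta_rot": [0,0,0],"delta_pos": [0.036,0,-0.002],"jaw": 0.04}]'

```text
clock: 14.1
position: [0.5628, -0.0154, 0.132]
tcp_rot: [-0.0, -0.651, 0.759, 0.0]
contact_force: [-0.1, 0.7, 1.0]
width: 0.0399
```

Call:
play_rows --plan '[{"delta_rot": [0,0,0],"delta_pos": [-0.008,0,0],"jaw": 0.04},{"delta_rot": [0,0,0],"delta_pos": [-0.01,0,0],"jaw": 0.04},{"delta_rot": [0,0,0],"delta_pos": [-0.01,0,0],"jaw": 0.04},{"delta_rot": [0,0,0],"delta_pos": [-0.01,0,0],"jaw": 0.04},{"delta_rot": [0,0,0],"delta_pos": [-0.01,0,0],"jaw": 0.04},{"delta_rot": [0,0,0],"delta_pos": [-0.01,0,0],"jaw": 0.04},{"delta_rot": [0,0,0],"delta_pos": [-0.01,0,0],"jaw": 0.04},{"delta_rot": [0,0,0],"delta_pos": [-0.01,0,0],"jaw": 0.04},{"delta_rot": [0,0,0],"delta_pos": [-0.01,0,0],"jaw": 0.04},{"delta_rot": [0,0,0],"delta_pos": [-0.01,0,0],"jaw": 0.04}]'

```text
clock: 15.1
position: [0.5646, -0.0052, 0.1321]
tcp_rot: [-0.0, -0.651, 0.759, -0.0]
contact_force: [-0.9, 0.7, 0.1]
width: 0.04
```

```bash
python3 tilt.py w9; python3 fin.py w9
```

```text
{'clock': 15.1, 'position': [0.5646, -0.0052, 0.1321], 'contact_force': [-0.9222, 0.6567, 0.0517], 'width': 0.04}
tcp local -0.000634381923518604 -0.02375570850875827
L 7485 [0.1207 0.1212 0.1218]
R 8666 [0.1395 0.1401 0.1406]
3476 (array([  79,  106,  138,  182, 1650,   92,   50,   62,   82,   76,  500,
        459,    0,    0]), array([0.1  , 0.105, 0.11 , 0.115, 0.12 , 0.125, 0.13 , 0.135, 0.14 ,
       0.145, 0.15 , 0.155, 0.16 , 0.165, 0.17 ]))
fintop X [-0.0053  0.0044  0.0124]
fintop Y [-0.0269 -0.0212 -0.0152]
fintop Z [0.1498 0.1549 0.1562]
block 1892 [-0.0124  0.0035  0.0125] [-0.0397 -0.0288 -0.0055]
median world [ 0.57023405 -0.00331677  0.15492017] tool [-0.0027 -0.0052 -0.0228]
```

View pics/w9.png

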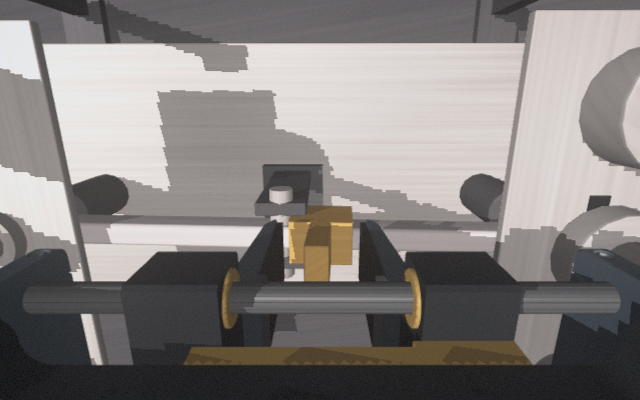

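Call:
play_rows --plan '[{"delta_rot": [0,0,0],"delta_pos": [0.008,0,0],"jaw": 0.04},{"delta_rot": [0,0,0],"delta_pos": [0.013,0,0],"jaw": 0.04},{"delta_rot": [0,0,0],"delta_pos": [0.018,0,0],"jaw": 0.04},{"delta_rot": [0,0,0],"delta_pos": [0.023,0,0],"jaw": 0.04},{"delta_rot": [0,0,0],"delta_pos": [0.027,0,0],"jaw": 0.04},{"delta_rot": [0,0,0],"delta_pos": [0.03,0,0],"jaw": 0.04},{"delta_rot": [0,0,0],"delta_pos": [0.03,0,0],"jaw": 0.04},{"delta_rot": [0,0,0],"delta_pos": [0.025,0,0],"jaw": 0.04},{"delta_rot": [0,0,0],"delta_pos": [0.018,0,0],"jaw": 0.04},{"delta_rot": [0,0,0],"delta_pos": [0.018,0,0],"jaw": 0.04}]'

```text
clock: 16.15
position: [0.5621, -0.0219, 0.1322]
tcp_rot: [0.0, -0.652, 0.758, -0.0]
contact_force: [-0.3, 0.3, -0.1]
width: 0.04
```

Call:
play_rows --plan '[{"delta_rot": [0,0,0],"delta_pos": [0,0,0],"jaw": 0.04},{"delta_rot": [0,0,0],"delta_pos": [0,0,0],"jaw": 0.04},{"delta_rot": [0,0,0],"delta_pos": [0,0,0],"jaw": 0.04},{"delta_rot": [0,0,0],"delta_pos": [0,0,0],"jaw": 0.04},{"delta_rot": [0,0,0],"delta_pos": [0,0,0],"jaw": 0.04},{"delta_rot": [0,0,0],"delta_pos": [0,0,0],"jaw": 0.04},{"delta_rot": [0,0,0],"delta_pos": [0,0,0],"jaw": 0.04},{"delta_rot": [0,0,0],"delta_pos": [0,0,0],"jaw": 0.04},{"delta_rot": [0,0,0],"delta_pos": [0,0,0],"jaw": 0.04},{"delta_rot": [0,0,0],"delta_pos": [0,0,0],"jaw": 0.04}]'

```text
clock: 17.15
position: [0.5619, -0.023, 0.1321]
tcp_rot: [0.0, -0.651, 0.759, 0.0]
contact_force: [-0.4, -0.1, 0.1]
width: 0.04
```

```bash
python3 tilt.py w10; python3 fin.py w10
```

```text
{'clock': 17.15, 'position': [0.5619, -0.023, 0.1321], 'contact_force': [-0.4303, -0.1227, 0.0996], 'width': 0.04}
tcp local -0.0006496687800955482 -0.0417371292921619
L 2674 [0.1293 0.131  0.1317]
R 8741 [0.1295 0.1301 0.1306]
3442 (array([ 130,  131,  158,  168, 1671,   53,   46,   44,   54,   56,  925,
          6,    0,    0]), array([0.1  , 0.105, 0.11 , 0.115, 0.12 , 0.125, 0.13 , 0.135, 0.14 ,
       0.145, 0.15 , 0.155, 0.16 , 0.165, 0.17 ]))
fintop X [-0.0062  0.004   0.0124]
fintop Y [-0.0454 -0.0397 -0.0341]
fintop Z [0.1499 0.1535 0.1548]
block 1865 [-0.0125  0.0028  0.0125] [-0.0564 -0.0395 -0.0223]
median world [ 0.56691036 -0.02158772  0.15350041] tool [-0.0022 -0.0047 -0.0214]
```

Call:
play_rows --plan '[{"delta_rot": [0,0,0],"delta_pos": [-0.002,0,-0.005],"jaw": 0.04},{"delta_rot": [0,0,0],"delta_pos": [-0.002,0,-0.015],"jaw": 0.04},{"delta_rot": [0,0,0],"delta_pos": [-0.002,0,-0.03],"jaw": 0.04},{"delta_rot": [0,0,0],"delta_pos": [-0.002,0,-0.05],"jaw": 0.04},{"delta_rot": [0,0,0],"delta_pos": [-0.002,0,-0.075],"jaw": 0.04},{"delta_rot": [0,0,0],"delta_pos": [-0.002,0,-0.1],"jaw": 0.04},{"delta_rot": [0,0,0],"delta_pos": [-0.002,0,-0.125],"jaw": 0.04},{"delta_rot": [0,0,0],"delta_pos": [-0.002,0.03,-0.145],"jaw": 0.04},{"delta_rot": [0,0,0],"delta_pos": [-0.002,0.05,-0.15],"jaw": 0.04},{"delta_rot": [0,0,0],"delta_pos": [-0.002,0.05,-0.15],"jaw": 0.04}]'

```text
clock: 18.2
position: [0.5113, -0.013, 0.2842]
tcp_rot: [0.001, -0.651, 0.759, -0.001]
contact_force: [-0.1, 0.7, 0.2]
width: 0.0402
```

Call:
play_rows --plan '[{"delta_rot": [0,0,0],"delta_pos": [0,0,0],"jaw": 0.04},{"delta_rot": [0,0,0],"delta_pos": [0,0,0],"jaw": 0.04},{"delta_rot": [0,0,0],"delta_pos": [0,0,0],"jaw": 0.04},{"delta_rot": [0,0,0],"delta_pos": [0,0,0],"jaw": 0.04},{"delta_rot": [0,0,0],"delta_pos": [0,0,0],"jaw": 0.04},{"delta_rot": [0,0,0],"delta_pos": [0,0,0],"jaw": 0.04},{"delta_rot": [0,0,0],"delta_pos": [0,0,0],"jaw": 0.04},{"delta_rot": [0,0,0],"delta_pos": [0,0,0],"jaw": 0.04},{"delta_rot": [0,0,0],"delta_pos": [0,0,0],"jaw": 0.04},{"delta_rot": [0,0,0],"delta_pos": [0,0,0],"jaw": 0.04}]'

```text
clock: 19.2
position: [0.5128, -0.0134, 0.2821]
tcp_rot: [-0.0, -0.651, 0.759, 0.0]
contact_force: [0.2, -0.1, 1.0]
width: 0.0401
```

```bash
python3 tilt.py w11; python3 fin.py w11|tail -3;  python3 pan.py w12
```

```text
{'clock': 19.2, 'position': [0.5128, -0.0134, 0.2821], 'contact_force': [0.2172, -0.0655, 0.9717], 'width': 0.0401}
tcp local -0.05066180493589525 -0.039698686886558074
L 6885 [0.1307 0.1313 0.1319]
R 7166 [0.1294 0.13   0.1306]
fintop Z [0.1519 0.1534 0.1549]
block 633 [-0.0127  0.0003  0.0123] [-0.0561 -0.0326 -0.0223]
median world [ 0.56279166 -0.02092127  0.15339406] tool [-0.0002 -0.0506  0.1287]
{'clock': 19.25, 'position': [0.5128, -0.0135, 0.2821], 'contact_force': [0.304, 0.0864, 0.0871], 'width': 0.0397}
right far ring 1659 0.1621
plateR 730 0.13
mid post 484 0.168
mid ring 1610 0.154
```

View pics/w11.png

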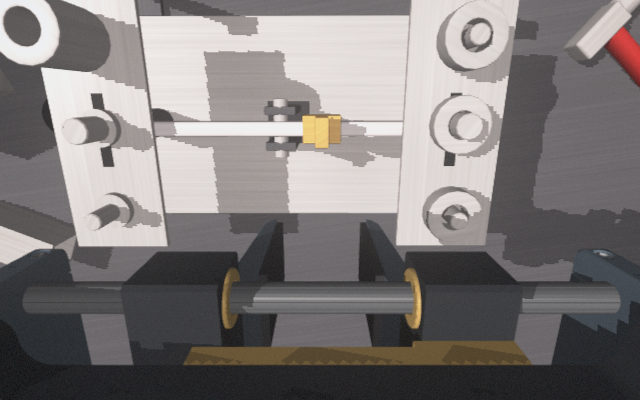

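```bash
python3 -c "
from bench import sign_off; print(sign_off())"
```

```text
the job is handed in; nothing more can be done
None
```

I moved the 16 mm spacer from the left near post to the right mid post and levelled the balance with the poise. The job was handed in at about 19 s of the 72 s allowed; the sign-off gave no verdict.

- **Spacer:** the mid post stood about 6 mm beyond its slot's middle, and I aimed for it there. The spacer's top measured 24 mm above the right pan plate, which is fully seated. All three spacers now face the tall collar alone.
- **Poise:** I pushed it toward the right pan with the inside of one open finger, in two nudges and without squeezing, from about 0 to about -40 mm.
- **Final check:** with the fingers clear, I let the balance rest for a second. The left pan was at 131.3 mm and the right at 130.0 mm, a tilt of about +0.004 rad against the limit of 0.022. The reading one call earlier gave about +0.003 rad, so the beam looked still.
- **Forces:** the force readings at the end of each move never exceeded about 6 N. I did not check the hammer, tube and crate for movement at the end, but the arm stayed clear of them.

No check failed or disagreed.

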